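Finish the trimming station: pan to ready, knife in the drawer

TASK

This pan of mushrooms is trimmed: slide it along the bench, without lifting it, until its base stands wholly within the green disc and its handle no longer reaches over the open drawer. Then lay the yellow-handled knife flat in the orange-lined front compartment of the drawer, and slide the drawer fully home. Leave the loose mushroom and the whetstone where they are.

Things in the scene. Friction and masses are not known exactly. Their poses are not given: they have to be found in the camera images.
- cabinet_front (a point): Low white tool cabinet, fixed, 280 mm deep (x), 240 mm wide (y), 90 mm high, with one drawer; a blue respirator sits on its top, starting 130 mm behind the front, to 180 mm above the bench. This point: middle of its front top edge, level with the shut drawer's face. Its x points away from the robot, into the cabinet; the drawer slides out along -x.
- drawer (a joint): How far the drawer is out, m: 0 is fully home, it grows as the drawer opens (to at most 0.19). It starts 0.14 to 0.18 open and slides with a friction of about 1 N.
- drawer_handle (a point): Middle of the drawer's steel bar handle (bar 110 mm long along the cabinet's y, 11 mm thick), 35 mm in front of the blue front (234 mm wide, top edge about 76 mm above the bench), about 52 mm above the bench. Axes as the cabinet's.
- drawer_lane (a point): Middle of the floor of the drawer's front compartment (orange floor, 22 mm above the bench); axes as the cabinet's. Inside it is 88 mm (x) by 198 mm (y); side walls reach 46 mm above this floor, the blue front 54 mm, the white divider at the back 28 mm. Behind the divider lie two fixed grey filter cartridges, 30 mm high.
- pan: Long-handled metal pan, loose, full of mushrooms fixed in it (tops to about 90 mm), about 0.6 kg: base radius 68 mm, rim radius 80 mm, wall 75 mm high. Origin: centre of the underside. The black handle points along the pan's +y.
- pan_grip (a point): Point on the axis of the pan's black handle, 150 mm from the pan's centre, 99 mm above the bench; the handle is a round bar 18 mm thick, there nearly level along the pan's y. Axes as the pan's.
- pan_handle_end (a point): End of the pan's handle, 225 mm from the pan's centre and 102 mm high. At the start it reaches over the open drawer.
- start_mark: Flat orange disc on the bench, radius 78 mm, where the pan stands at the start. Origin: its centre.
- ready_mark: Flat green disc on the bench, radius 95 mm, flush with the bench, where the pan must go. Origin: its centre.
- board: Orange cutting board, fixed, 300 mm (x) by 170 mm (y) by 12 mm thick, on which the knife lies. Origin: centre of the underside.
- knife: Mushroom knife, loose, 150 mm long, about 90 g, lying flat: yellow handle 90 mm long (x), 24 mm wide (y), 20 mm thick; steel blade along +x, 60 mm long, 22 mm wide, 4 mm thick, 10 mm above the underside. Origin: centre of the handle's underside.
- knife_mid (a point): Middle of the knife's length, 30 mm along the knife's +x from the handle's middle and 10 mm above the underside.
- knife_tip (a point): Tip of the blade, 105 mm along the knife's +x from the handle's middle and 10 mm above the underside.
- mushroom: Loose mushroom standing on the board beyond the knife, 72 mm across, 57 mm high. Leave it. Origin: centre of its foot.
- whetstone_end (a point): Grey whetstone lying on the bench right of and nearer than the drawer, loose, 50 mm (x) by 150 mm (y) by 25 mm. Leave it. This point: middle of the end face nearest the drawer; the stone runs 150 mm from it along this frame's +y.
Things that resemble listed ones, but are neither listed nor needed, are in the scene too. There is more than one size of the knife; the one meant has the size given above.

How it is judged:
By the outcome, as a careful person would: the job done as asked, in the order asked, and still so for the second after the job is handed in, with the robot touching nothing.
It also fails if it takes over 69 s, if anything falls off the work surface, if the arm or the gripper's body presses on something with over 40 N, if the wrist force passes 120 N, or if a joint passes its speed limit or range.

ROBOT

A 7-joint arm with a two-finger parallel gripper is mounted at the origin on the work surface. World frame = base frame: x ahead of the robot, y to its left, z up, the work surface at z = 0. Lengths are in m, angles in degrees, forces in N, time in s.
With the tool pointing down it reaches from about 0.425 to 0.875 m from the base axis. Payload 8.4 kg.
Tool frame: the origin (TCP) lies at the very end of the fingers, on their centre line; the grasp point (between the pads) lies 19 mm behind it; x points along the fingers, y is the direction in which the jaws open and shut, and the axes are right-handed (so a half turn about x gives the same grasp; the last joint's range is limited). The gripper opens to 85 mm and grips with 20 to 120 N. Pads are 22 mm wide; open, the fingers measure 114 mm over their backs; the gripper's body (76 mm by 85 mm) begins 54 mm behind the grasp point. The pads swing forward as they close: fully open they stand 13 mm farther back than shut.
Start: joints at [67.598, 19.091, 2.286, 83.961, -0.768, 76.965, -3.352], TCP at [0.187, -0.623, 0.231] pointing down, gripper open.
Joint ranges: [-147.57, 147.57], [-21.85, 119.76], [-74.77, 79.35], [14.55, 137.4], [-85.83, 265.84], [4.83, 119.75], [-152.11, 152.11]. Speed limits (degrees/s): [127.2, 127.2, 159.86, 159.86, 180, 180, 180].

INTERFACE

Orientations are given as a 3x3 rotation matrix whose columns are the frame's x, y, z axes.
In Python, from cell import arm gives the robot as it stands.
- The arm moves only by the shell command python3 -m creep 'ROWS'. ROWS is JSON, a list of rows, each an object with "slide": the shift along the tool's x, y, z in units of 0.5 m (1.0 is 0.5 m), a list of three; "delta_rot": the turn, a rotation vector about the tool's x, y, z in units of 180 degrees (1.0 is 180 degrees), a list of three; "fingers": the closure, from 0 (fully open) to 1 (shut). In form: [{"slide": [x, y, z], "delta_rot": [wx, wy, wz], "fingers": fingers}, ...]. A call has 1 to 20 rows; each row is the pose to reach, as a shift and turn from the pose commanded when the call began, along the tool's axes at that moment, turning the shorter way round; what a row does not reach only later rows make up. A row lasts 1/10 s, in which the tool goes at most 50 mm and 8.59 degrees, less where a joint would pass 70% of its speed; a pose out of reach is approached as far as the arm can. A call with a number of a shift or a turn outside -1 to 1 is refused whole. A call with a gripper value outside its range is refused whole. The fingers move at their own pace and stop on an object; the grip force is fixed at half the most. Time passes only in rows, so rows that repeat a pose let the fingers close. It gives the time, the measured TCP pose, the force and the opening at its end, in the units of the state.
- arm.get_state(): the state, without advancing time (a new reading comes with each control period).
- arm.read_camera(name): name is "scene" or "top" or "wrist"; returns the picture (480x640x3 uint8, red, green, blue); there is no depth.
- arm.calibration(name): a dict with "intrinsics" (3x3 intrinsics, pixels), "rvec" (rotation vector, rad) and "tvec" (3), from world to camera coordinates, as OpenCV has them. Camera axes: x right, y down, z forward; pixel columns grow to the right and rows downward; lengths in m; the calibration is good to about 2 mm. A picture is of the moment at which its call begins: read the wrist's pose just before it. calibration takes no time and is no camera call; for the wrist camera it gives the pose at the moment of the call.
- arm.job_done(): hands the job in, once; it reports no verdict.
The state is a dict: "clock": time; "q": joint angles; "qd": joint speeds; "joint_torque": joint torques, N m; "ee_pos": TCP position; "tool_rot": TCP orientation; "force": force on the tool from outside, world axes, zero at the start; "torque": the same for the moment, N m; "opening": opening from 0.0 (shut) to 1.0 (fully open).
Only numpy, scipy, OpenCV 4.12 (cv2) and the standard library are available. Lean on these libraries where they do the work, as an engineer would, in place of code of your own. Each camera call takes 0.05 s, during which the arm holds its last target. There are 200 camera calls.

## Working session

There is one attempt and no reset: what is moved stays moved. The work goes in short steps, Python scripts to look and compute and a shell command to move; the robot and the scene stay as the last step left them, time stands still between calls to the robot, and variables do not carry over. Pictures are saved under pics/ and viewed, on a budget of 10 in all, crops included, one or two more only if the job needs it, and the job is handed in when it is done.

```bash
ls; mkdir -p pics
python3 - <<'E'
from cell import arm
import cv2,numpy as np
s=arm.get_state();print(s['clock'],s['ee_pos'],np.round(s['tool_rot'],3).tolist(),s['opening'])
for n in ("scene","top"):
    c=arm.calibration(n);print(n,{k:np.round(v,4).tolist() for k,v in c.items()})
    cv2.imwrite(f"pics/{n}0.png",arm.read_camera(n)[:,:,::-1])
E
```

```text
pics
0.0 [ 0.18684106 -0.62208711  0.2303993 ] [[-0.001, 0.288, -0.958], [0.002, -0.958, -0.288], [-1.0, -0.002, 0.0]] 1.0008578997549762
scene {'intrinsics': [[605.857, 0.0, 323.3279], [0.0, 605.857, 237.8562], [0.0, 0.0, 1.0]], 'rvec': [2.1099, 1.453, -0.4659], 'tvec': [-0.2768, -0.3031, 1.9953]}
top {'intrinsics': [[618.5997, 0.0, 322.4553], [0.0, 618.5997, 235.6328], [0.0, 0.0, 1.0]], 'rvec': [2.0774, -2.1464, 0.2166], 'tvec': [0.1113, 0.5396, 1.3747]}
```

View pics/scene0.png

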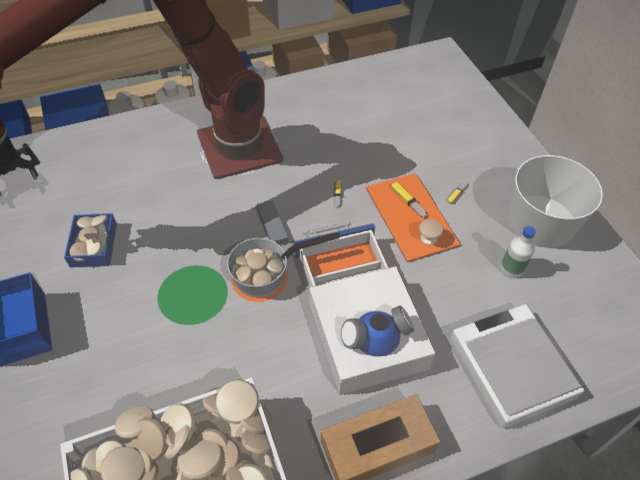

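View pics/top0.png

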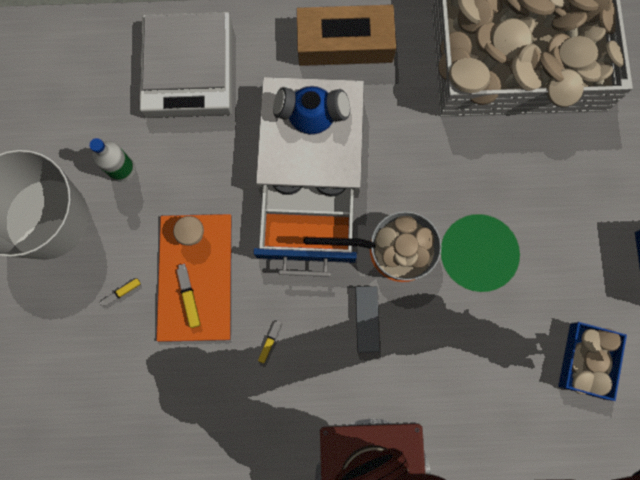

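The top view shows the pan's rim at about (406,246), its handle end at (305,240), the green disc at (480,253), the drawer bar at (305,268), and the knife on the board from (194,326) to (182,265). The scene view shows the same things at about (257,260), (372,230), (193,294), (326,230), and (395,184) to (427,215).

```bash
cat > h.py <<'E'
import cv2,numpy as np
def PM(c):
    return np.array(c['intrinsics'])@np.c_[cv2.Rodrigues(np.array(c['rvec'],float))[0],np.array(c['tvec'],float).reshape(3)]
def onz(P,uv,z):
    H=np.c_[P[:,0],P[:,1],P[:,2]*z+P[:,3]]; w=np.linalg.solve(H,[*uv,1]); return np.r_[w[:2]/w[2],z]
def tri(P1,a,P2,b):
    X=cv2.triangulatePoints(P1,P2,np.array(a,float).reshape(2,1),np.array(b,float).reshape(2,1))[:,0]; return X[:3]/X[3]
def proj(P,X):
    p=P@np.r_[X,1]; return p[:2]/p[2]
def blob(img,lo,hi,box):
    x0,y0,x1,y1=box; h=cv2.cvtColor(img[y0:y1,x0:x1],cv2.COLOR_BGR2HSV); m=cv2.inRange(h,lo,hi)
    n,l,s,c=cv2.connectedComponentsWithStats(m); i=1+np.argmax(s[1:,4])
    pts=np.argwhere(l==i)[:,::-1].astype(np.float32)+[x0,y0]
    return c[i]+[x0,y0],s[i,4],cv2.minAreaRect(pts.astype(np.float32))
E
python3 - <<'E'
from h import *; from cell import arm
np.set_printoptions(precision=4,suppress=True)
S=PM(arm.calibration("scene"));T=PM(arm.calibration("top"))
s=cv2.imread("pics/scene0.png");t=cv2.imread("pics/top0.png")
G=((40,80,40),(85,255,255));Y=((22,130,80),(34,255,255));O=((3,140,80),(16,255,255));B=((105,120,40),(125,255,255))
for n,im,P,b in(("g",t,T,(430,200,530,300)),("g",s,S,(150,250,240,340))):
    c=blob(im,*G,b);print("green",n,c[1],onz(P,c[0],0))
a=blob(t,*Y,(165,240,215,340));b=blob(s,*Y,(380,170,420,210));print("knife yellow tri",tri(T,a[0],S,b[0]),onz(T,a[0],.032),a,b[0])
for r in a,: print("corners",[onz(T,p,.032) for p in cv2.boxPoints(r[2])])
print("tip",tri(T,(182,265),S,(427,215)),onz(T,(182,265),.024))
c=blob(t,*O,(260,200,360,260));print("lane",c[0],c[2],onz(T,c[0],.022))
c=blob(t,*B,(245,240,365,265));print("front",c[2],[onz(T,p,.076) for p in cv2.boxPoints(c[2])])
print("bar",onz(T,(281,272),.052),onz(T,(329,273),.052))
print("cab corners",onz(T,(259,186),.09),onz(T,(362,187),.09))
print("pan rim",tri(T,(406,246),S,(257,260)),onz(T,(406,246),.075),onz(S,(257,258),.075))
print("hend",tri(T,(305,240),S,(372,230)),onz(T,(305,240),.102))
c=blob(t,*O,(155,210,235,345));print("board",[onz(T,p,.012) for p in cv2.boxPoints(c[2])])
print("stone",[onz(T,p,.025) for p in((357,287),(377,287),(380,351),(358,352))])
print("mush",onz(T,(188,231),.05))
v=cv2.resize(t[180:350,150:450],None,fx=2.66,fy=2.66,interpolation=cv2.INTER_CUBIC);cv2.imwrite("pics/top_crop.png",v)
E
```

```text
green g 4792 [ 0.5007 -0.2809  0.    ]
green g 3180 [ 0.5057 -0.2826  0.    ]
knife yellow tri [0.3879 0.4034 0.024 ] [0.3873 0.4023 0.032 ] (array([190.4607, 308.377 ]), np.int32(382), ((190.40396118164062, 308.3603515625), (36.437442779541016, 10.761317253112793), 77.27564239501953)) [401.5337 192.114 ]
corners [array([0.4263, 0.4243, 0.032 ]), array([0.431, 0.4  , 0.032]), array([0.3488, 0.3808, 0.032 ]), array([0.3442, 0.4047, 0.032 ])]
tip [0.4928 0.4308 0.0205] [0.4903 0.425  0.024 ]
lane [301.5634 230.0185] ((306.43402099609375, 230.95155334472656), (82.5965347290039, 32.46647644042969), 2.602562189102173) [0.5653 0.1427 0.022 ]
front ((304.9295349121094, 253.74464416503906), (102.15907287597656, 7.529211044311523), 2.3137223720550537) [array([0.4981, 0.2507, 0.076 ]), array([0.5154, 0.2499, 0.076 ]), array([0.4983, 0.0186, 0.076 ]), array([0.481, 0.02 , 0.076])]
bar [0.4618 0.1913 0.052 ] [0.4559 0.0814 0.052 ]
cab corners [0.6571 0.2355 0.09  ] [ 0.6467 -0.0007  0.09  ]
pan rim [ 0.509  -0.0945  0.0747] [ 0.5086 -0.0953  0.075 ] [ 0.5033 -0.0916  0.075 ]
hend [0.541  0.1752 0.1208] [0.5247 0.133  0.102 ]
board [array([0.3168, 0.4853, 0.012 ]), array([0.6211, 0.4878, 0.012 ]), array([0.6124, 0.3103, 0.012 ]), array([0.3089, 0.3153, 0.012 ])]
stone [array([0.4249, 0.0172, 0.025 ]), array([ 0.4234, -0.0292,  0.025 ]), array([ 0.2772, -0.0287,  0.025 ]), array([0.2766, 0.0214, 0.025 ])]
mush [0.5656 0.4062 0.05  ]
```

View pics/top_crop.png

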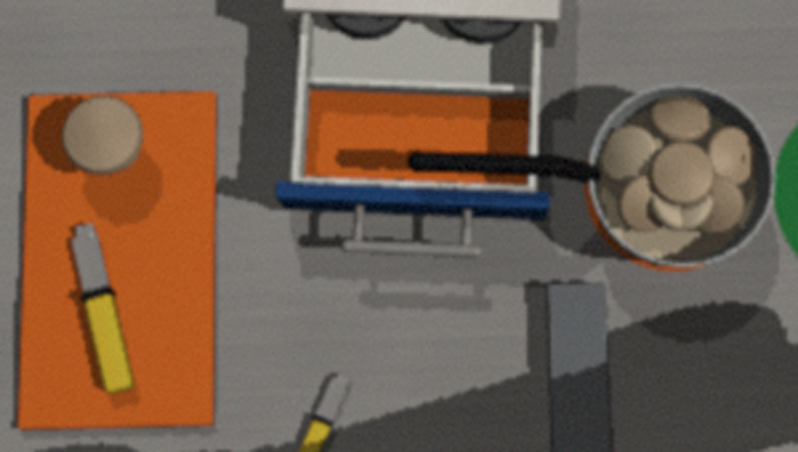

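The crop shows the board knife at about 150 mm long (a match), while the two off the board are shorter. The pan's handle is over the drawer, and its measured length of 227 mm agrees with the 225 mm given. The lane, the bar and the cabinet are consistent with the sizes given.

```bash
cat > plan.py <<'E'
# usage: plan.py yaw_of_tool_y x y z [x y z ...] : tool-down targets -> slide, delta_rot
import sys,numpy as np
from cell import arm
from scipy.spatial.transform import Rotation as R
s=arm.get_state();M=np.array(s['tool_rot']);p=np.array(s['ee_pos'])
a=np.radians(float(sys.argv[1]));y=np.array([np.cos(a),np.sin(a),0]);x=np.array([0,0,-1.])
T=np.c_[x,y,np.cross(x,y)]
print(np.round(s['clock'],2),p.round(4),np.round(s['q'],1),np.round(s['force'],1),round(s['opening'],3))
print("rot",(R.from_matrix(M.T@T).as_rotvec()/np.pi).round(4))
for t in np.array(sys.argv[2:],float).reshape(-1,3): print(t,"slide",(M.T@(t-p)/.5).round(4))
E
python3 plan.py -4.3 .56 -.3 .25 .518 .0555 .24
```

```text
0.1 [ 0.1868 -0.6221  0.2305] [67.6 19.1  2.3 84.  -0.8 77.  -3.4] [ 1.4 -0.3 -0.3] 1.0
rot [-3.832e-01 -3.000e-04  4.000e-04]
[ 0.56 -0.3   0.25] slide [-0.0385 -0.4024 -0.9001]
[0.518  0.0555 0.24  ] slide [-0.0174 -1.1075 -1.0241]
```

```bash
W='{"slide":[-0.038,-0.402,-0.9],"delta_rot":[-0.383,0,0],"fingers":0}'; python3 -m creep '[{"slide":[-0.038,-0.402,-0.9],"delta_rot":[-0.383,0,0],"fingers":0},{"slide":[-0.038,-0.402,-0.9],"delta_rot":[-0.383,0,0],"fingers":0},{"slide":[-0.038,-0.402,-0.9],"delta_rot":[-0.383,0,0],"fingers":0},{"slide":[-0.038,-0.402,-0.9],"delta_rot":[-0.383,0,0],"fingers":0},{"slide":[-0.038,-0.402,-0.9],"delta_rot":[-0.383,0,0],"fingers":0},{"slide":[-0.038,-0.402,-0.9],"delta_rot":[-0.383,0,0],"fingers":0},{"slide":[-0.038,-0.402,-0.9],"delta_rot":[-0.383,0,0],"fingers":0},{"slide":[-0.038,-0.402,-0.9],"delta_rot":[-0.383,0,0],"fingers":0},{"slide":[-0.038,-0.402,-0.9],"delta_rot":[-0.383,0,0],"fingers":0},{"slide":[-0.038,-0.402,-0.9],"delta_rot":[-0.383,0,0],"fingers":0},{"slide":[-0.038,-0.402,-0.9],"delta_rot":[-0.383,0,0],"fingers":0},{"slide":[-0.038,-0.402,-0.9],"delta_rot":[-0.383,0,0],"fingers":0},{"slide":[-0.038,-0.402,-0.9],"delta_rot":[-0.383,0,0],"fingers":0},{"slide":[-0.038,-0.402,-0.9],"delta_rot":[-0.383,0,0],"fingers":0}]'; python3 plan.py -4.3 .518 .0555 .24
```

```text
clock: 1.5
ee_pos: [0.5589, -0.3022, 0.2502]
tool_rot: [[-0.001, 0.997, -0.078], [-0.0, -0.078, -0.997], [-1.0, -0.001, 0.001]]
force: [-0.6, -0.6, -0.6]
opening: 1.003
1.5 [ 0.5589 -0.3022  0.2502] [ 40.7  18.4 -20.9  83.5   6.6  79.3  15. ] [-0.6 -0.6 -0.6] 1.003
rot [-0.0011  0.0002  0.0002]
[0.518  0.0555 0.24  ] slide [ 0.0201 -0.1377 -0.7068]
```

```bash
python3 -m creep '[{"slide":[0.02,-0.138,-0.706],"delta_rot":[0,0,0],"fingers":0},{"slide":[0.02,-0.138,-0.706],"delta_rot":[0,0,0],"fingers":0},{"slide":[0.02,-0.138,-0.706],"delta_rot":[0,0,0],"fingers":0},{"slide":[0.02,-0.138,-0.706],"delta_rot":[0,0,0],"fingers":0},{"slide":[0.02,-0.138,-0.706],"delta_rot":[0,0,0],"fingers":0},{"slide":[0.02,-0.138,-0.706],"delta_rot":[0,0,0],"fingers":0},{"slide":[0.02,-0.138,-0.706],"delta_rot":[0,0,0],"fingers":0},{"slide":[0.02,-0.138,-0.706],"delta_rot":[0,0,0],"fingers":0},{"slide":[0.02,-0.138,-0.706],"delta_rot":[0,0,0],"fingers":0},{"slide":[0.02,-0.138,-0.706],"delta_rot":[0,0,0],"fingers":0}]'
python3 - <<'E'
from h import *; from cell import arm
c=arm.calibration("wrist");im=arm.read_camera("wrist")[:,:,::-1];cv2.imwrite("pics/w1.png",im);np.save("pics/w1.npy",PM(c))
for X in ((.518,.0555,.099),(.5247,.133,.102),(.462,.19,.052),(.456,.08,.052)): print(proj(PM(c),X))
P=PM(c); Xc=-np.linalg.solve(P[:,:3],P[:,3]); print("cam",Xc)
E
```

```text
clock: 2.5
ee_pos: [0.5183, 0.0545, 0.2403]
tool_rot: [[0.0, 0.997, -0.078], [-0.001, -0.078, -0.997], [-1.0, 0.0, 0.001]]
force: [0.1, -0.3, -0.1]
opening: 1.007
[318.76995655 226.1161077 ]
[319.4828765  129.57970074]
[240.8587104  64.5587702]
[252.13185186 192.73702567]
cam [0.52462177 0.13781966 0.38268559]
```

View pics/w1.png

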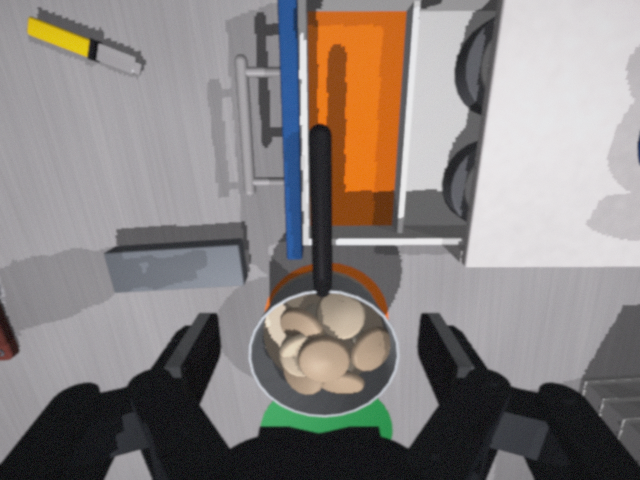

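The wrist view shows the pan handle as a bar along u≈321, from (319,126) to (323,290). That is within 3 px of my prediction. The bar handle and the drawer front also agree. I'll triangulate the handle's height, then descend.

```bash
python3 - <<'E'
from h import *; from cell import arm
T=PM(arm.calibration("top"));W=np.load("pics/w1.npy")
print("handle end",tri(T,(304.1,240.2),W,(319.5,127)))
print("rim near handle root",tri(T,(373,244.5),W,(322,290)))
print("bar",tri(T,(281,272),W,(240,60)),tri(T,(329,273.5),W,(250,190)))
print("lane corners",[onz(W,p,.022).round(4) for p in((309,12),(406,12),(397,228),(309,225))])
print("front top right",tri(T,(150+547/2.66,180+205/2.66),W,(294,258)))
E
python3 plan.py -4.3 .519 .0555 .083
```

```text
handle end [0.52482692 0.13499658 0.0994119 ]
rim near handle root [ 0.51590341 -0.02114887  0.06689785]
bar [0.46165403 0.1916822  0.05439293] [0.45465651 0.08175575 0.0517024 ]
lane corners [array([0.5232, 0.2316, 0.022 ]), array([0.6093, 0.2248, 0.022 ]), array([0.6002, 0.0244, 0.022 ]), array([0.5058, 0.0352, 0.022 ])]
front top right [0.48864002 0.01916529 0.06961531]
2.55 [0.5184 0.0541 0.2403] [ 21.7   6.2 -34.7  99.5   3.7  75.4 -18.3] [-0.2 -0.7 -0.7] 1.0
rot [-0.0013  0.0002 -0.    ]
[0.519  0.0555 0.083 ] slide [ 0.3145  0.001  -0.0032]
```

```bash
python3 -m creep '[{"slide":[0.15,0.001,-0.003],"delta_rot":[0,0,0],"fingers":0},{"slide":[0.22,0.001,-0.003],"delta_rot":[0,0,0],"fingers":0},{"slide":[0.28,0.001,-0.003],"delta_rot":[0,0,0],"fingers":0},{"slide":[0.314,0.001,-0.003],"delta_rot":[0,0,0],"fingers":0},{"slide":[0.314,0.001,-0.003],"delta_rot":[0,0,0],"fingers":0},{"slide":[0.314,0.001,-0.003],"delta_rot":[0,0,0],"fingers":0.4},{"slide":[0.314,0.001,-0.003],"delta_rot":[0,0,0],"fingers":0.7},{"slide":[0.314,0.001,-0.003],"delta_rot":[0,0,0],"fingers":1},{"slide":[0.314,0.001,-0.003],"delta_rot":[0,0,0],"fingers":1},{"slide":[0.314,0.001,-0.003],"delta_rot":[0,0,0],"fingers":1},{"slide":[0.314,0.001,-0.003],"delta_rot":[0,0,0],"fingers":1},{"slide":[0.314,0.001,-0.003],"delta_rot":[0,0,0],"fingers":1}]'; python3 plan.py -4.3 .514 -.1325 .083
```

```text
clock: 3.75
ee_pos: [0.5194, 0.0583, 0.084]
tool_rot: [[0.002, 0.997, -0.075], [0.0, -0.075, -0.997], [-1.0, 0.002, -0.0]]
force: [1.9, 1.3, 3.8]
opening: 0.185
3.75 [0.5194 0.0583 0.084 ] [ 19.2  15.1 -34.3 109.9  10.   57.8 -23.8] [1.9 1.3 3.8] 0.185
rot [-0.0001 -0.0001 -0.0005]
[ 0.514  -0.1325  0.083 ] slide [0.0018 0.0179 0.3814]
```

The gripper has closed on the handle at an opening of about 16 mm, close to the 18 mm bar. Next I slide the pan level towards the disc.

```bash
python3 -m creep '[{"slide":[0,0.001,0.02],"delta_rot":[0,0,0],"fingers":1},{"slide":[0,0.002,0.04],"delta_rot":[0,0,0],"fingers":1},{"slide":[0,0.003,0.06],"delta_rot":[0,0,0],"fingers":1},{"slide":[0,0.005,0.09],"delta_rot":[0,0,0],"fingers":1},{"slide":[0,0.006,0.12],"delta_rot":[0,0,0],"fingers":1},{"slide":[0,0.008,0.15],"delta_rot":[0,0,0],"fingers":1},{"slide":[0,0.01,0.18],"delta_rot":[0,0,0],"fingers":1},{"slide":[0,0.011,0.21],"delta_rot":[0,0,0],"fingers":1},{"slide":[0,0.013,0.24],"delta_rot":[0,0,0],"fingers":1},{"slide":[0,0.014,0.27],"delta_rot":[0,0,0],"fingers":1},{"slide":[0,0.016,0.30],"delta_rot":[0,0,0],"fingers":1},{"slide":[0,0.018,0.33],"delta_rot":[0,0,0],"fingers":1},{"slide":[0,0.019,0.355],"delta_rot":[0,0,0],"fingers":1},{"slide":[0,0.02,0.373],"delta_rot":[0,0,0],"fingers":1},{"slide":[0,0.02,0.373],"delta_rot":[0,0,0],"fingers":1},{"slide":[0,0.02,0.373],"delta_rot":[0,0,0],"fingers":1},{"slide":[0,0.02,0.373],"delta_rot":[0,0,0],"fingers":1}]'
python3 - <<'E'
from h import *; from cell import arm
im=arm.read_camera("top")[:,:,::-1];s=arm.read_camera("scene")[:,:,::-1]
cv2.imwrite("pics/t2.png",np.hstack([cv2.resize(im[150:350,230:530],None,fx=1.33,fy=1.33),cv2.resize(s[200:400,100:400],None,fx=1.33,fy=1.33)]))
T=PM(arm.calibration("top"))
for X,r in(((.5035,-.2815,0),.095),((.5035,-.2815,.075),.08)): print(proj(T,X),[(proj(T,np.add(X,d))-[230,150])*1.33 for d in((r,0,0),(0,r,0),(-r,0,0),(0,-r,0))])
E
```

```text
clock: 5.45
ee_pos: [0.5151, -0.1285, 0.0837]
tool_rot: [[0.001, 0.997, -0.075], [-0.0, -0.075, -0.997], [-1.0, 0.001, -0.0]]
force: [2.5, 0.2, 4.7]
opening: 0.187
[479.99040882 251.47979718] [array([328.08994168,  83.6344645 ]), array([279.65531828, 136.68916307]), array([337.00169715, 187.66940943]), array([385.30747581, 133.24747834])]
[488.05965168 245.5542799 ] [array([339.19347775,  81.62305856]), array([296.40578435, 128.61143415]), array([347.34009254, 173.62299841]), array([390.02370768, 125.56324934])]
```

View pics/t2.png

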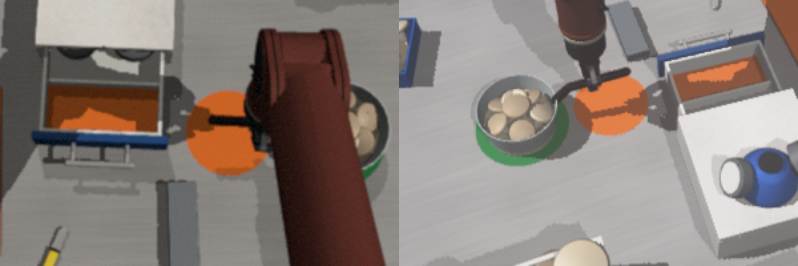

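The pan stands at the green disc and the drawer is clear. I'll release it and lift.

```bash
python3 -m creep '[{"slide":[0,0,0],"delta_rot":[0,0,0],"fingers":0.5},{"slide":[0,0,0],"delta_rot":[0,0,0],"fingers":0},{"slide":[0,0,0],"delta_rot":[0,0,0],"fingers":0},{"slide":[0,0,0],"delta_rot":[0,0,0],"fingers":0},{"slide":[0,0,0],"delta_rot":[0,0,0],"fingers":0},{"slide":[-0.06,0,0],"delta_rot":[0,0,0],"fingers":0},{"slide":[-0.14,0,0],"delta_rot":[0,0,0],"fingers":0},{"slide":[-0.24,0,0],"delta_rot":[0,0,0],"fingers":0},{"slide":[-0.32,0,0],"delta_rot":[0,0,0],"fingers":0},{"slide":[-0.32,0,0],"delta_rot":[0,0,0],"fingers":0},{"slide":[-0.32,0,0],"delta_rot":[0,0,0],"fingers":0}]'; python3 plan.py 103.2 .52 .15 .24 .41 .4075 .2
```

```text
clock: 6.65
ee_pos: [0.5149, -0.1287, 0.2441]
tool_rot: [[0.002, 0.997, -0.076], [-0.001, -0.076, -0.997], [-1.0, 0.002, 0.001]]
force: [0.3, 1.0, -0.6]
opening: 1.0
6.65 [ 0.5149 -0.1287  0.2441] [ 35.8   6.6 -28.6  98.3   3.3  75.8   2.2] [ 0.3  1.  -0.6] 1.0
rot [-5.975e-01  7.000e-04 -2.000e-04]
[0.52 0.15 0.24] slide [ 0.0078 -0.0321 -0.5566]
[0.41   0.4075 0.2   ] slide [ 0.087  -0.2907 -1.0535]
```

```bash
python3 -m creep '[{"slide":[0.008,-0.032,-0.556],"delta_rot":[-0.597,0,0],"fingers":0},{"slide":[0.008,-0.032,-0.556],"delta_rot":[-0.597,0,0],"fingers":0},{"slide":[0.008,-0.032,-0.556],"delta_rot":[-0.597,0,0],"fingers":0},{"slide":[0.008,-0.032,-0.556],"delta_rot":[-0.597,0,0],"fingers":0},{"slide":[0.008,-0.032,-0.556],"delta_rot":[-0.597,0,0],"fingers":0},{"slide":[0.008,-0.032,-0.556],"delta_rot":[-0.597,0,0],"fingers":0},{"slide":[0.087,-0.29,-1.0],"delta_rot":[-0.597,0,0],"fingers":0},{"slide":[0.087,-0.29,-1.0],"delta_rot":[-0.597,0,0],"fingers":0},{"slide":[0.087,-0.29,-1.0],"delta_rot":[-0.597,0,0],"fingers":0},{"slide":[0.087,-0.29,-1.0],"delta_rot":[-0.597,0,0],"fingers":0},{"slide":[0.087,-0.29,-1.0],"delta_rot":[-0.597,0,0],"fingers":0},{"slide":[0.087,-0.29,-1.0],"delta_rot":[-0.597,0,0],"fingers":0},{"slide":[0.087,-0.29,-1.0],"delta_rot":[-0.597,0,0],"fingers":0},{"slide":[0.087,-0.29,-1.0],"delta_rot":[-0.597,0,0],"fingers":0},{"slide":[0.087,-0.29,-1.0],"delta_rot":[-0.597,0,0],"fingers":0},{"slide":[0.087,-0.29,-1.0],"delta_rot":[-0.597,0,0],"fingers":0},{"slide":[0.087,-0.29,-1.0],"delta_rot":[-0.597,0,0],"fingers":0}]'
python3 - <<'E'
from h import *; from cell import arm
np.set_printoptions(precision=4,suppress=True)
P=PM(arm.calibration("wrist"));w=arm.read_camera("wrist")[:,:,::-1];t=arm.read_camera("top")[:,:,::-1];np.save("pics/w3.npy",P)
cv2.imwrite("pics/w3.png",w);cv2.imwrite("pics/t3.png",t)
T=PM(arm.calibration("top"))
for X in((.3465,.3928,.032),(.4385,.414,.032),(.49,.427,.022),(.41,.4075,.032)):print(proj(P,X))
Y=((22,130,60),(34,255,255))
a=blob(w,*Y,(0,0,640,480));print(a); print([onz(P,p,.032) for p in cv2.boxPoints(a[2])])
# pan view
v=cv2.resize(t[170:330,350:550],None,fx=2,fy=2)
cv2.imwrite("pics/both.png",np.vstack([cv2.resize(w,(480,360)),np.hstack([cv2.resize(v,(300,240)),np.zeros((240,180,3),np.uint8)])]))
E
python3 plan.py 103.2 .41 .4075 .2
```

```text
clock: 8.35
ee_pos: [0.4081, 0.3804, 0.1997]
tool_rot: [[0.0, -0.225, 0.974], [-0.0, 0.974, 0.225], [-1.0, -0.0, -0.0]]
force: [-1.8, 0.1, -0.2]
opening: 1.0
[349.4345 156.8242]
[346.6658 258.2551]
[345.6961 302.6417]
[347.5375 228.912 ]
(array([348.5559, 201.8689]), np.int32(2380), ((348.67474365234375, 202.49607849121094), (26.34748649597168, 91.21025848388672), 0.6902772188186646))
[array([0.4308, 0.4006, 0.032 ]), array([0.349 , 0.3815, 0.032 ]), array([0.3442, 0.4038, 0.032 ]), array([0.4256, 0.425 , 0.032 ])]
8.45 [0.408  0.3807 0.1999] [  2.3  18.5 -59.4  97.1  16.6  73.8  42.5] [ 0.  -0.6 -0.2] 1.001
rot [-0.0009  0.0001  0.    ]
[0.41   0.4075 0.2   ] slide [-0.0003  0.0514  0.016 ]
```

View pics/both.png

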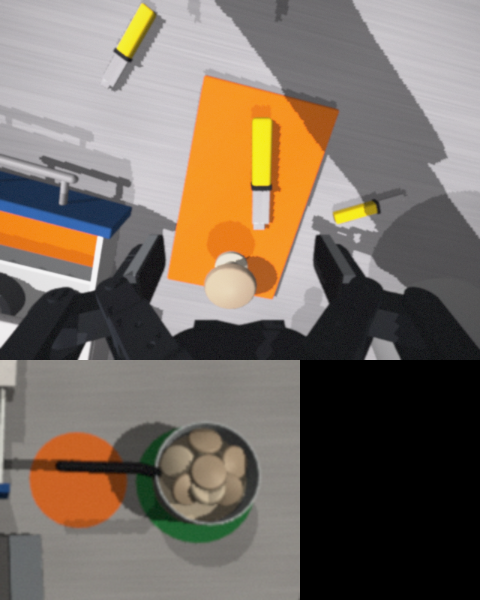

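The wrist view confirms the knife's butt and heading to within 1 mm; its handle runs down the image at u≈348. The top inset shows the pan's rim centred on the disc, at pixel (488,245) against a predicted (488,246). Next is the grasp.

```bash
python3 - <<'E'
from h import *; from cell import arm
print("knife z check",tri(PM(arm.calibration("top")),(190.46,308.38),np.load("pics/w3.npy"),(348.6,202.2)))
E
python3 -m creep '[{"slide":[0.08,0.051,0.016],"delta_rot":[0,0,0],"fingers":0},{"slide":[0.16,0.051,0.016],"delta_rot":[0,0,0],"fingers":0},{"slide":[0.24,0.051,0.016],"delta_rot":[0,0,0],"fingers":0},{"slide":[0.29,0.051,0.016],"delta_rot":[0,0,0],"fingers":0},{"slide":[0.33,0.051,0.016],"delta_rot":[0,0,0],"fingers":0},{"slide":[0.355,0.051,0.016],"delta_rot":[0,0,0],"fingers":0},{"slide":[0.368,0.051,0.016],"delta_rot":[0,0,0],"fingers":0},{"slide":[0.368,0.051,0.016],"delta_rot":[0,0,0],"fingers":0},{"slide":[0.368,0.051,0.016],"delta_rot":[0,0,0],"fingers":0.4},{"slide":[0.368,0.051,0.016],"delta_rot":[0,0,0],"fingers":0.6},{"slide":[0.368,0.051,0.016],"delta_rot":[0,0,0],"fingers":1},{"slide":[0.368,0.051,0.016],"delta_rot":[0,0,0],"fingers":1},{"slide":[0.368,0.051,0.016],"delta_rot":[0,0,0],"fingers":1},{"slide":[0.368,0.051,0.016],"delta_rot":[0,0,0],"fingers":1}]'
```

```text
knife z check [0.38815362 0.40436807 0.02107798]
clock: 9.85
ee_pos: [0.4101, 0.408, 0.0165]
tool_rot: [[0.001, -0.227, 0.974], [0.001, 0.974, 0.227], [-1.0, 0.0, 0.001]]
force: [-0.6, -1.2, 6.8]
opening: 0.269
```

```bash
python3 -m creep '[{"slide":[-0.04,0,0],"delta_rot":[0,0,0],"fingers":1},{"slide":[-0.1,0,0],"delta_rot":[0,0,0],"fingers":1},{"slide":[-0.18,0,0],"delta_rot":[0,0,0],"fingers":1},{"slide":[-0.26,0,0],"delta_rot":[0,0,0],"fingers":1},{"slide":[-0.36,0,0],"delta_rot":[0,0,0],"fingers":1},{"slide":[-0.42,0,0],"delta_rot":[0,0,0],"fingers":1},{"slide":[-0.42,0,0],"delta_rot":[0,0,0],"fingers":1},{"slide":[-0.42,0,0],"delta_rot":[0,0,0],"fingers":1}]'; python3 plan.py -3 .48 .25 .225 .559 .14 .21
```

```text
clock: 10.65
ee_pos: [0.4099, 0.4074, 0.2258]
tool_rot: [[0.001, -0.227, 0.974], [-0.0, 0.974, 0.227], [-1.0, -0.0, 0.001]]
force: [0.1, -0.0, -1.6]
opening: 0.261
10.65 [0.4099 0.4074 0.2258] [ -1.1  20.3 -59.5  92.5  17.8  77.5  40.2] [ 0.1 -0.  -1.6] 0.261
rot [ 5.895e-01  2.000e-04 -2.000e-04]
[0.48  0.25  0.225] slide [ 0.0017 -0.3385  0.0651]
[0.559 0.14  0.21 ] slide [ 0.0318 -0.5885  0.1691]
```

```bash
python3 -m creep '[{"slide":[0.002,-0.15,0.03],"delta_rot":[0.59,0,0],"fingers":1},{"slide":[0.002,-0.15,0.03],"delta_rot":[0.59,0,0],"fingers":1},{"slide":[0.002,-0.34,0.065],"delta_rot":[0.59,0,0],"fingers":1},{"slide":[0.002,-0.34,0.065],"delta_rot":[0.59,0,0],"fingers":1},{"slide":[0.002,-0.34,0.065],"delta_rot":[0.59,0,0],"fingers":1},{"slide":[0.032,-0.588,0.169],"delta_rot":[0.59,0,0],"fingers":1},{"slide":[0.032,-0.588,0.169],"delta_rot":[0.59,0,0],"fingers":1},{"slide":[0.032,-0.588,0.169],"delta_rot":[0.59,0,0],"fingers":1},{"slide":[0.032,-0.588,0.169],"delta_rot":[0.59,0,0],"fingers":1},{"slide":[0.032,-0.588,0.169],"delta_rot":[0.59,0,0],"fingers":1},{"slide":[0.032,-0.588,0.169],"delta_rot":[0.59,0,0],"fingers":1},{"slide":[0.032,-0.588,0.169],"delta_rot":[0.59,0,0],"fingers":1},{"slide":[0.032,-0.588,0.169],"delta_rot":[0.59,0,0],"fingers":1},{"slide":[0.032,-0.588,0.169],"delta_rot":[0.59,0,0],"fingers":1},{"slide":[0.032,-0.588,0.169],"delta_rot":[0.59,0,0],"fingers":1},{"slide":[0.032,-0.588,0.169],"delta_rot":[0.59,0,0],"fingers":1}]'
python3 - <<'E'
from h import *; from cell import arm
P=PM(arm.calibration("wrist"));w=arm.read_camera("wrist")[:,:,::-1];np.save("pics/w4.npy",P);cv2.imwrite("pics/w4.png",w)
x=np.array([.998,-.055]);y=np.array([.055,.998]);c=np.array([.559,.130])
print([proj(P,np.r_[c+a*.044*x+b*.099*y,.022]).round(0) for a,b in((-1,1),(1,1),(1,-1),(-1,-1))])
E
```

```text
clock: 12.25
ee_pos: [0.5585, 0.1402, 0.209]
tool_rot: [[-0.001, 0.999, -0.052], [-0.0, -0.052, -0.999], [-1.0, -0.001, 0.0]]
force: [0.6, 0.4, -0.5]
opening: 0.261
[array([271., 117.]), array([370., 117.]), array([361., 313.]), array([279., 313.])]
```

View pics/w4.png

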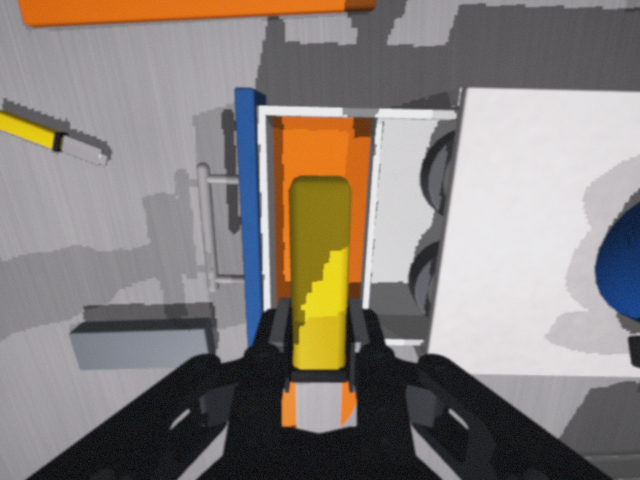

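The wrist view shows the orange floor's far corners at (275,117) and (369,117). I predicted (271,117) and (370,117), so the lane pose holds. The knife is aligned and centred over the lane. I'll lower it, then open only partly because the lane is 88 mm wide.

```bash
python3 -m creep '[{"slide":[0.06,0,0],"delta_rot":[0,0,0],"fingers":1},{"slide":[0.13,0,0],"delta_rot":[0,0,0],"fingers":1},{"slide":[0.19,0,0],"delta_rot":[0,0,0],"fingers":1},{"slide":[0.25,0,0],"delta_rot":[0,0,0],"fingers":1},{"slide":[0.3,0,0],"delta_rot":[0,0,0],"fingers":1},{"slide":[0.335,0,0],"delta_rot":[0,0,0],"fingers":1},{"slide":[0.355,0,0],"delta_rot":[0,0,0],"fingers":1},{"slide":[0.363,0,0],"delta_rot":[0,0,0],"fingers":1},{"slide":[0.363,0,0],"delta_rot":[0,0,0],"fingers":1},{"slide":[0.363,0,0],"delta_rot":[0,0,0],"fingers":1}]'; python3 plan.py -3 .559 .14 .0265
```

```text
clock: 13.3
ee_pos: [0.5595, 0.1407, 0.0293]
tool_rot: [[0.001, 0.999, -0.054], [0.0, -0.054, -0.999], [-1.0, 0.001, -0.0]]
force: [-0.3, 0.3, -0.6]
opening: 0.262
13.3 [0.5595 0.1407 0.0293] [  9.7  25.5 -34.2 104.8  17.3  54.8 -35. ] [-0.3  0.3 -0.6] 0.262
rot [-0.0004 -0.0001 -0.0004]
[0.559  0.14   0.0265] slide [ 0.0056 -0.0009  0.0014]
```

Not touching yet, with about 2 mm to go.

```bash
python3 -m creep '[{"slide":[0.004,0,0],"delta_rot":[0,0,0],"fingers":1},{"slide":[0.004,0,0],"delta_rot":[0,0,0],"fingers":0.7},{"slide":[0.004,0,0],"delta_rot":[0,0,0],"fingers":0.6},{"slide":[0.004,0,0],"delta_rot":[0,0,0],"fingers":0.6},{"slide":[0.004,0,0],"delta_rot":[0,0,0],"fingers":0.6},{"slide":[-0.02,0,0],"delta_rot":[0,0,0],"fingers":0.6},{"slide":[-0.07,0,0],"delta_rot":[0,0,0],"fingers":0.6},{"slide":[-0.15,0,0],"delta_rot":[0,0,0],"fingers":0.6},{"slide":[-0.25,0,0],"delta_rot":[0,0,0],"fingers":0.6},{"slide":[-0.36,0,0],"delta_rot":[0,0,0],"fingers":0.6},{"slide":[-0.36,0,0],"delta_rot":[0,0,0],"fingers":0.6},{"slide":[-0.36,0,0],"delta_rot":[0,0,0],"fingers":1},{"slide":[-0.36,0,0],"delta_rot":[0,0,0],"fingers":1}]'
python3 - <<'E'
from h import *; from cell import arm
P=PM(arm.calibration("wrist"));w=arm.read_camera("wrist")[:,:,::-1];np.save("pics/w5.npy",P);cv2.imwrite("pics/w5.png",w)
E
python3 plan.py -3 .41 .15 .21 .41 .15 .055
```

```text
clock: 14.6
ee_pos: [0.5582, 0.1402, 0.2076]
tool_rot: [[-0.001, 0.999, -0.054], [-0.0, -0.054, -0.999], [-1.0, -0.001, 0.001]]
force: [-0.1, 0.6, -0.5]
opening: 0.068
14.65 [0.558 0.14  0.207] [ 13.2  15.  -37.4  94.9   9.4  73.5 -29. ] [ 0.2 -1.3 -0.7] 0.001
rot [-0.0005  0.0002  0.0007]
[0.41 0.15 0.21] slide [-0.0054 -0.2967 -0.0039]
[0.41  0.15  0.055] slide [ 0.3046 -0.296  -0.0041]
```

View pics/w5.png

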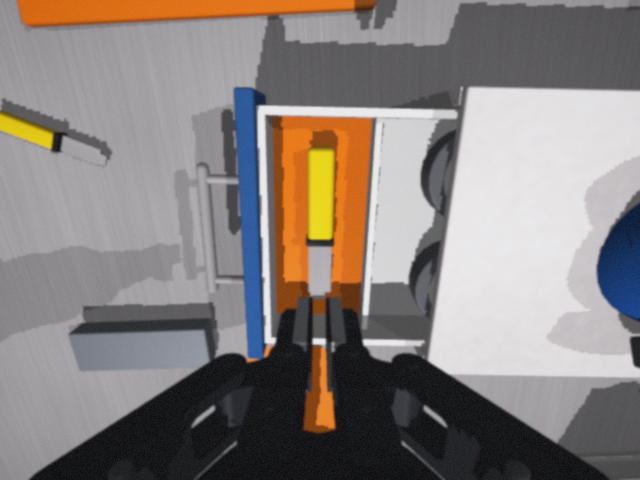

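The wrist view shows the knife lying flat in the orange lane, from (320,150) to (320,295), clear of all the walls. Next I go in front of the bar.

```bash
python3 plan.py -3 .422 .148 .207; python3 -m creep '[{"slide":[0,-0.1,-0.004],"delta_rot":[0,0,0],"fingers":1},{"slide":[0,-0.19,-0.006],"delta_rot":[0,0,0],"fingers":1},{"slide":[0,-0.272,-0.002],"delta_rot":[0,0,0],"fingers":1},{"slide":[0,-0.272,-0.002],"delta_rot":[0,0,0],"fingers":1},{"slide":[0,-0.272,-0.002],"delta_rot":[0,0,0],"fingers":1},{"slide":[0,-0.272,-0.002],"delta_rot":[0,0,0],"fingers":1},{"slide":[0.08,-0.272,-0.002],"delta_rot":[0,0,0],"fingers":1},{"slide":[0.16,-0.272,-0.002],"delta_rot":[0,0,0],"fingers":1},{"slide":[0.16,-0.272,-0.002],"delta_rot":[0,0,0],"fingers":1}]';  python3 plan.py -3 .422 .148 .045
```

```text
14.65 [0.558 0.14  0.207] [ 13.2  15.  -37.4  94.9   9.4  73.5 -29. ] [ 0.2 -1.3 -0.7] 0.001
rot [-0.0005  0.0002  0.0007]
[0.422 0.148 0.207] slide [ 0.0005 -0.2725 -0.0012]
clock: 15.55
ee_pos: [0.4205, 0.1477, 0.1238]
tool_rot: [[-0.009, 0.998, -0.054], [-0.0, -0.054, -0.999], [-1.0, -0.009, 0.001]]
force: [-0.9, 0.1, 0.7]
opening: -0.002
15.55 [0.4205 0.1477 0.1238] [ 15.6   3.4 -41.  116.7   2.3  61.3 -29.6] [-0.9  0.1  0.7] -0.002
rot [-0.0005  0.0003  0.0028]
[0.422 0.148 0.045] slide [ 0.1576  0.0044 -0.001 ]
```

```bash
python3 -m creep '[{"slide":[0.05,0,0],"delta_rot":[0,0,0.003],"fingers":1},{"slide":[0.1,0,0],"delta_rot":[0,0,0.003],"fingers":1},{"slide":[0.14,0,0],"delta_rot":[0,0,0.003],"fingers":1},{"slide":[0.156,0,0],"delta_rot":[0,0,0.003],"fingers":1},{"slide":[0.156,0,0],"delta_rot":[0,0,0.003],"fingers":1},{"slide":[0.156,0,0],"delta_rot":[0,0,0.003],"fingers":1}]';  python3 plan.py -3 .438 .147 .045 .6 .138 .045
```

```text
clock: 16.15
ee_pos: [0.424, 0.1492, 0.0515]
tool_rot: [[0.01, 0.998, -0.054], [0.0, -0.054, -0.999], [-1.0, 0.01, -0.001]]
force: [0.4, -0.5, 0.3]
opening: 0.004
16.15 [0.424  0.1492 0.0515] [ 13.5   9.7 -40.9 121.    8.4  51.4 -35.3] [ 0.4 -0.5  0.3] 0.004
rot [-0.0005 -0.0002 -0.0033]
[0.438 0.147 0.045] slide [0.0133 0.028  0.0029]
[0.6   0.138 0.045] slide [0.0167 0.3525 0.0034]
```

```bash
python3 -m creep '[{"slide":[0.012,0.015,0],"delta_rot":[0,0,-0.003],"fingers":1},{"slide":[0.012,0.03,0],"delta_rot":[0,0,-0.003],"fingers":1},{"slide":[0.012,0.04,0],"delta_rot":[0,0,-0.003],"fingers":1},{"slide":[0.012,0.05,0],"delta_rot":[0,0,-0.003],"fingers":1},{"slide":[0.012,0.065,0],"delta_rot":[0,0,-0.003],"fingers":1},{"slide":[0.012,0.08,0],"delta_rot":[0,0,-0.003],"fingers":1},{"slide":[0.012,0.095,0],"delta_rot":[0,0,-0.003],"fingers":1},{"slide":[0.012,0.11,0],"delta_rot":[0,0,-0.003],"fingers":1},{"slide":[0.012,0.125,0],"delta_rot":[0,0,-0.003],"fingers":1},{"slide":[0.012,0.14,0],"delta_rot":[0,0,-0.003],"fingers":1},{"slide":[0.012,0.155,0],"delta_rot":[0,0,-0.003],"fingers":1},{"slide":[0.012,0.17,0],"delta_rot":[0,0,-0.003],"fingers":1},{"slide":[0.012,0.185,0],"delta_rot":[0,0,-0.003],"fingers":1},{"slide":[0.012,0.2,0],"delta_rot":[0,0,-0.003],"fingers":1},{"slide":[0.012,0.215,0],"delta_rot":[0,0,-0.003],"fingers":1},{"slide":[0.012,0.23,0],"delta_rot":[0,0,-0.003],"fingers":1},{"slide":[0.012,0.245,0],"delta_rot":[0,0,-0.003],"fingers":1},{"slide":[0.012,0.26,0],"delta_rot":[0,0,-0.003],"fingers":1},{"slide":[0.012,0.275,0],"delta_rot":[0,0,-0.003],"fingers":1},{"slide":[0.012,0.29,0],"delta_rot":[0,0,-0.003],"fingers":1}]';  python3 plan.py -3 .6 .138 .045
```

```text
clock: 18.15
ee_pos: [0.5685, 0.1409, 0.0457]
tool_rot: [[-0.0, 0.999, -0.054], [0.0, -0.054, -0.999], [-1.0, -0.0, -0.0]]
force: [-1.1, -0.4, 0.2]
opening: -0.001
18.15 [0.5685 0.1409 0.0457] [ 10.7  25.5 -35.4 102.8  17.2  57.2 -34.6] [-1.1 -0.4  0.2] -0.001
rot [-0.0005 -0.      0.    ]
[0.6   0.138 0.045] slide [0.0013 0.0632 0.0023]
```

```bash
python3 -m creep '[{"slide":[0,0.01,0],"delta_rot":[0,0,0],"fingers":1},{"slide":[0,0.02,0],"delta_rot":[0,0,0],"fingers":1},{"slide":[0,0.03,0],"delta_rot":[0,0,0],"fingers":1},{"slide":[0,0.036,0],"delta_rot":[0,0,0],"fingers":1},{"slide":[0,0.042,0],"delta_rot":[0,0,0],"fingers":1},{"slide":[0,0.048,0],"delta_rot":[0,0,0],"fingers":1},{"slide":[0,0.048,0],"delta_rot":[0,0,0],"fingers":1}]'; python3 -m creep '[{"slide":[0,0.004,0],"delta_rot":[0,0,0],"fingers":1},{"slide":[0,0.008,0],"delta_rot":[0,0,0],"fingers":1},{"slide":[0,0.012,0],"delta_rot":[0,0,0],"fingers":1},{"slide":[0,0.012,0],"delta_rot":[0,0,0],"fingers":1}]'
```

```text
clock: 18.85
ee_pos: [0.5904, 0.1398, 0.0456]
tool_rot: [[-0.003, 0.999, -0.053], [-0.001, -0.053, -0.999], [-1.0, -0.003, 0.001]]
force: [-8.5, -1.8, 6.3]
opening: -0.001
clock: 19.25
ee_pos: [0.591, 0.1397, 0.0453]
tool_rot: [[-0.013, 0.999, -0.052], [-0.003, -0.052, -0.999], [-1.0, -0.013, 0.004]]
force: [-33.0, -5.0, 26.9]
opening: -0.0
```

The push stopped hard at x=0.591 and the force rose, so the drawer is against a stop. I'll back off, lift and check.

```bash
python3 -m creep '[{"slide":[0,-0.02,0],"delta_rot":[0,0,0],"fingers":1},{"slide":[0,-0.06,0],"delta_rot":[0,0,0],"fingers":1},{"slide":[0,-0.12,0],"delta_rot":[0,0,0],"fingers":1},{"slide":[0,-0.14,0],"delta_rot":[0,0,0],"fingers":1},{"slide":[-0.1,-0.16,0],"delta_rot":[0,0,0],"fingers":1},{"slide":[-0.2,-0.18,0],"delta_rot":[0,0,0],"fingers":1},{"slide":[-0.34,-0.18,0],"delta_rot":[0,0,0],"fingers":1},{"slide":[-0.44,-0.18,0],"delta_rot":[0,0,0],"fingers":1},{"slide":[-0.44,-0.18,0],"delta_rot":[0,0,0],"fingers":1},{"slide":[-0.44,-0.18,0],"delta_rot":[0,0,0],"fingers":1}]'
python3 - <<'E'
from h import *; from cell import arm
P=PM(arm.calibration("wrist"));w=arm.read_camera("wrist")[:,:,::-1];np.save("pics/w6.npy",P)
t=arm.read_camera("top")[:,:,::-1];s=arm.read_camera("scene")[:,:,::-1];cv2.imwrite("pics/t6.png",t);cv2.imwrite("pics/w6.png",w)
cv2.imwrite("pics/fin.png",np.vstack([np.hstack([cv2.resize(w,(400,300)),cv2.resize(s[150:390,100:420],(400,300))]),np.hstack([cv2.resize(t[150:375,150:450],(400,300)),cv2.resize(t[150:375,330:630],(400,300))])]))
E
python3 plan.py -3
```

```text
clock: 20.25
ee_pos: [0.5102, 0.1449, 0.27]
tool_rot: [[0.008, 0.999, -0.054], [0.001, -0.054, -0.999], [-1.0, 0.007, -0.002]]
force: [-0.1, -0.6, 0.5]
opening: 0.002
20.4 [0.5079 0.1439 0.2649] [ 16.6   7.  -40.1  96.3   4.6  78.5 -27.3] [-0.1  0.2 -0.5] 0.002
rot [-0.0005  0.0001  0.0002]
```

View pics/fin.png

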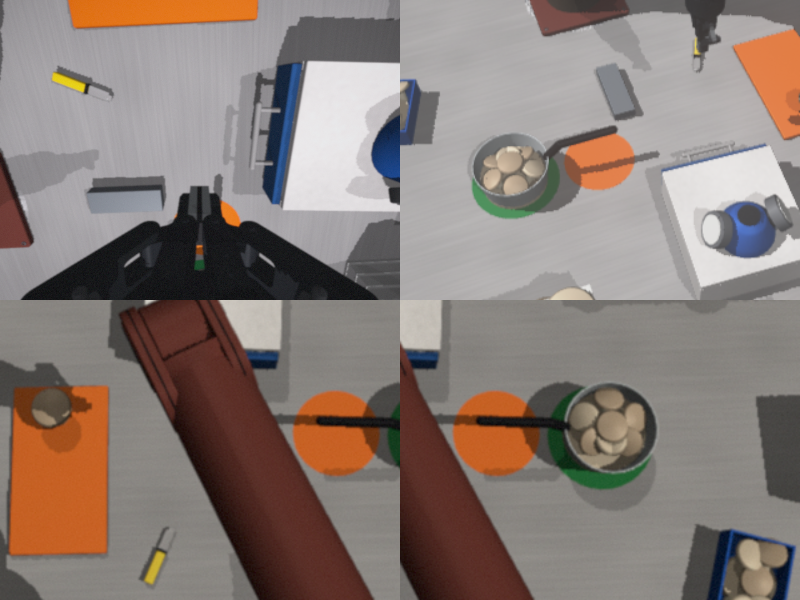

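The composite shows the drawer shut, the pan centred on green with its handle clear, and the stone and the board mushroom in place. I'll take one close look at the front gap, with projected lines for reference.

Run:
```python
from h import *; from cell import arm
w=cv2.imread("pics/w6.png");P=np.load("pics/w6.npy")
for uv in((445+2,100),(432,320)): pass
cv2.imwrite("pics/gap.png",cv2.resize(w[80:340,390:520],None,fx=2.3,fy=2.3,interpolation=cv2.INTER_CUBIC))
row=200
print([tuple(map(int,w[row,u])) for u in range(400,480,3)])
for X in((.646,.13,.076),(.652,.13,.076),(.652,.13,.09),(.611,.13,.052)):print(X,proj(P,X).round(1))
t0=cv2.imread("pics/top0.png");t6=cv2.imread("pics/t6.png")
d=cv2.absdiff(t0,t6).max(2);print("stone/mushroom diff",d[290:348,358:377].mean(),d[218:245,175:202].mean())
```

```text
[(141, 136, 139), (89, 88, 88), (110, 107, 110), (157, 153, 156), (166, 164, 169), (144, 141, 144), (144, 142, 145), (144, 141, 143), (145, 143, 145), (142, 139, 141), (84, 82, 82), (63, 42, 34), (59, 36, 17), (60, 37, 22), (60, 41, 21), (58, 34, 20), (60, 37, 22), (60, 36, 24), (131, 78, 38), (154, 88, 42), (145, 85, 45), (128, 76, 38), (122, 78, 48), (100, 96, 95), (102, 101, 101), (200, 196, 201), (231, 230, 233)]
(0.646, 0.13, 0.076) [454.  219.7]
(0.652, 0.13, 0.076) [460.1 219.4]
(0.652, 0.13, 0.09) [465.7 223.2]
(0.611, 0.13, 0.052) [412.7 215.7]
stone/mushroom diff 46.35843920145191 43.00685871056241
```

View pics/gap.png

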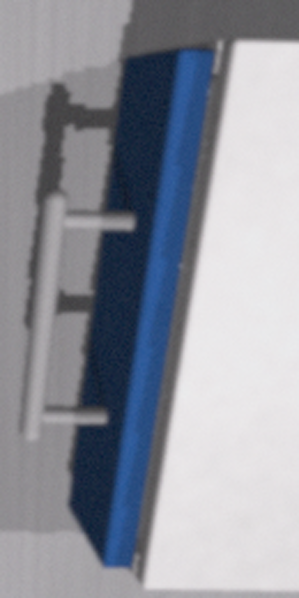

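Run:
```python
from h import *; from cell import arm
T=PM(arm.calibration("top"));W=np.load("pics/w6.npy");t=cv2.imread("pics/top0.png")
c=t[60:200,311].astype(int).sum(1);g=np.diff(c);
for u in(285,345):
    c=t[60:200,u].astype(int).sum(1); b=60+np.argmax(np.diff(c)[:40])+1; f=60+60+np.argmin(np.diff(c)[60:])+1
    print(u,b,f,onz(T,(u,b-.5),.09),onz(T,(u,f-.5),.09))
print("front face top, wrist:",onz(W,(453.5,200),.076),"blue back edge",onz(W,(467,200),.076),"white edge",onz(W,(474,200),.09))
```

```text
285 78 185 [0.92388163 0.17052483 0.09      ] [0.65864341 0.17577359 0.09      ]
345 80 187 [0.91379455 0.02775059 0.09      ] [0.64924164 0.03823822 0.09      ]
front face top, wrist: [0.64403914 0.15016808 0.076     ] blue back edge [0.65732022 0.1494187  0.076     ] white edge [0.65793659 0.15232146 0.09      ]
```

The white top is 265 mm deep. Adding the 13 mm front gives about 279 mm, against the stated 280 mm. The front's back edge meets the body within 1 mm, so the drawer is fully home and I'm handing in.

```bash
python3 -c "
from cell import arm
print(arm.job_done(), arm.get_state()['clock'])"
```

```text
the job is handed in; nothing more can be done
the job is handed in; nothing more can be done
```

The job is done and handed in at about 20.5 s of the 69 s allowed. I slid the pan by its handle onto the green disc, laid the yellow-handled knife flat in the orange front compartment, then pushed the drawer home by its bar.

**Last checks:**
- **Pan:** its rim is centred on the green disc to within about 1 px. The handle end is at y ≈ −0.05, about 70 mm clear of the drawer's edge at y ≈ 0.02.
- **Knife:** it was seen flat in the compartment, clear of the walls, before the drawer was closed. I could not see it afterwards.
- **Drawer:** it met a hard stop, and the push force peaked at about 33 N. The back of the blue front meets the cabinet body within 1 mm, and face to back measures about 279 mm against the stated 280 mm.
- **Loose mushroom and whetstone:** both are at the same pixels as at the start.

**Disagreements:**
- A pixel-difference check on the mushroom and whetstone proved nothing, because the arm or its shadow was in the way. I went by their pixel positions instead.
- My first rough triangulation of the handle end, from the scene view, was about 20 mm too high. The wrist view corrected it to 99 mm, against the stated 102 mm.
- The knife handle triangulated at 21–24 mm high, against 32 mm expected for its top. I used the stated height and the grasp held.

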